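# Find the socket that fits the microscope's anchor nut and tighten it

## Robot

A 6-joint arm with a two-finger parallel gripper is mounted at the origin on the work surface. World frame = base frame: x ahead of the robot, y to its left, z up, the work surface at z = 0. Lengths are in m, angles in rad, forces in N, time in s.
With the tool pointing down it reaches from about 0.25 to 0.725 m from the base axis. Payload 4 kg.
Tool frame: the origin (TCP) lies at the very end of the fingers, on their centre line; the grasp point (between the pads) lies 19 mm behind it; z points along the fingers, y is the line along which they close (so a half turn about z gives the same grasp; the last joint's range is limited). The gripper opens to 85 mm and grips with 20 to 120 N. Pads are 22 mm wide; open, the fingers measure 114 mm over their backs; the gripper's body (76 mm by 85 mm) begins 54 mm behind the grasp point. The pads swing forward as they close: fully open they stand 13 mm farther back than shut.
Start: joints at [1.131, 0.241, 0.005, 1.335, 0, 1.571], TCP at [0.213, 0.452, 0.231] pointing down, gripper open.
Joint ranges: [-2.72, 2.72], [-1.05, 1.87], [-1.09, 1.28], [-1.99, 2.15], [-1.42, 1.44], [-3.14, 3.14]. Speed limits (rad/s): [2.79, 2.79, 3.14, 3.14, 3.14, 3.14].

## Interface

Orientations are given as a unit quaternion [x, y, z, w].
In Python, from workcell import bot, vision, workorder, boxes_of gives the robot as it stands.
- The arm moves only by the tool send_rows, never from a script. Its argument "motion" is text: rows parted by semicolons, each of 5 numbers parted by spaces: the closure, from -1 (fully open) to 1 (shut), so that 0 is half open, then the shift along the tool's x, y, z in cm, then the turn about the tool's z in rad. In form: claw x y z twist; .... A call has 1 to 5 rows; each row is the pose to reach, as a shift and turn from the pose commanded when the call began, along the tool's axes at that moment; what a row does not reach only later rows make up. A row lasts 1/10 s, in which the tool goes at most 50 mm and 8.59 degrees, less where a joint would pass 70% of its speed; a pose out of reach is approached as far as the arm can. A call with a gripper value outside its range is refused whole. The fingers move at their own pace and stop on an object; the grip force is fixed at half the most. Time passes only in rows, so rows that repeat a pose let the fingers close. It gives the time, the measured TCP pose, the force, the opening and the grip force at its end, in the units of the state.
- bot.get_obs(): the state, without advancing time (a new reading comes with each control period).
- vision.camera(name): name is "scene" or "top" or "wrist"; returns the picture (384x512x3 uint8, red, green, blue); there is no depth.
- vision.camera_model(name): a dict with "fov_y" (degrees; the focal length in pixels is half the picture's height over the tangent of half this angle, whatever the lens; pixels are square), "cx", "cy" (the principal point, pixels), "world_from_camera" (4x4, takes a point from camera to world coordinates); the wrist camera has in their place "hand_eye" (4x4, takes a point from camera to tool coordinates, whose origin is the TCP and whose axes are the flange's). Camera axes: x right, y down, z forward; pixel columns grow to the right and rows downward; lengths in m; the calibration is good to about 2 mm. The wrist camera is an equidistant fisheye: a pixel r from the principal point sees the ray r / f radians off the axis. A picture is of the moment at which its call begins: read the wrist's pose just before it. camera_model takes no time and is no camera call.
- workorder.job_done(): hands the job in; it is judged then, once.
Trained networks look in the newest picture that a camera, given by its name, has taken for a name from the list of things; names that differ only in an ending like _2 or _b are one class to them, and where a whole thing is asked for, a point or a joint stands for the part that bears it (a point fixed in the world has none). Each returns a list of dicts, best first, with "conf" (0 to 1); they miss things now and then, are a little off and sometimes report something else, mostly with a low value. They report only what shows in the picture. A call takes as long as a camera call.
- boxes_of(camera, target): "rect" ([centre column, centre row, width, height] in pixels, round what is visible of it).
The state is a dict: "clock": time; "joint_pos": joint angles; "joint_vel": joint speeds; "tau": joint torques, N m; "eef_pos": TCP position; "tool_rot": TCP orientation; "ft_force": force on the tool from outside, world axes, zero at the start; "ft_torque": the same for the moment, N m; "grip_width": finger opening in m; "grasp_force": force on a finger pad.
Only numpy, scipy, OpenCV 4.12 (cv2) and the standard library are available. Lean on these libraries where they do the work, as an engineer would, in place of code of your own. Each camera call takes 0.05 s, during which the arm holds its last target. There are 200 camera calls.

## Task

The nut that straps the microscope to the bench has come loose: try the three sockets from the tray on it to find the one that fits, standing each wrong one back upright in the tray. Push the fitting socket fully down over the nut and with it turn the nut clockwise, seen from above, until it comes to its stop. Finish still gripping that socket, upright and fully down on the nut; do not touch the nut with the fingers, and leave everything else on the bench where it is.

Things in the scene. Friction and masses are not known exactly. Their poses are not given: they have to be found in the camera images.
- socket_a: steel socket, mouth down in the tray, 350 g: hexagonal tube 42 across flats, 48 across corners, 26 high; round shoulder diameter 45 up to 34; square adapter 24 x 24 from 34 up to 78, to grip. Origin: centre of underside, z up. The square's flats face its x and y axes; two flats of the inner and outer hexagon face its +x and -x. The three look alike outside; which one fits is not told
- socket_b: steel socket in the tray, mouth down, the same outside as socket_a, same origin and axes. The three six-sided mouths, 26 deep, are 17.5, 25.5 and 32 across flats, in no told order: the smallest stops on top of the nut 16 too high; the middle one fits, with about 0.1 rad of turning play each way
- socket_c: steel socket in the tray, mouth down, the same outside as socket_a, same origin and axes. The largest mouth drops fully over the nut, too, but spins round it without turning it. Any of the three can be the small, the fitting or the large one: try them
- nut: steel hex nut, 24 across flats, 11 high; above it a cone from 24 to 20 diameter up to 16 and a stud of diameter 14 up to 21. Origin: centre of its underside, on a washer 50 above the bench: a fully seated socket's origin comes here. It turns with the nut: z up, two flats face its +x and -x; a socket slides on with its x axis along this x or at a multiple of 60 degrees to it
- nut_turn (a joint): angle of the nut, rad, growing clockwise seen from above; 0.9 is its stop (tight); it starts between 0 and 0.35. It stays where it is left and takes about 0.2 N m to turn
- microscope: white and blue microscope, fixed, with strap and nut. Origin on the bench under the nut's axis, z up. In its frame: bracket and strap 80 wide around the nut, 50 high; microscope base 160 wide (x), y 80 to 300, 40 high; stage from y 160, 145 high; limb and head from y 185, 210 to 400 high. Clear on the nut's -y side and both x sides
- tray: grey tray fixed on the bench, outside 210 x 210, rim 14 high, walls 4 thick, flat inner floor 4 above the bench. Origin: centre of the underside, z up. It holds the three sockets and the lens at its four quarters, about 95 apart
- lens: brass objective lens standing in the tray among the sockets, diameter 24, 40 tall, round and pointed to the top; not a socket. Bystander, to be left alone. Origin: its underside
- beaker: glass beaker on the bench beyond the tray, diameter 76, 95 tall. Bystander, to be left alone. Origin: its underside
- wash_bottle: white plastic bottle with blue cap on the far side of the bench, diameter 64, 160 tall. Bystander, to be left alone. Origin: its underside
- dish: glass petri dish on the far side of the bench, diameter 90, 15 tall. Bystander, to be left alone. Origin: its underside
- pen: blue pen lying on the near side of the tray, 140 x 9 x 9. Bystander, to be left alone. Origin: its underside
- brush: wooden brush lying to the robot's right, 200 long. Bystander, to be left alone. Origin: its underside

How it is judged:
By the outcome, as a careful person would: the job done as asked, in the order asked, and still so for the second after the job is handed in, while the arm keeps its last pose, push and grip.
It also fails if it takes over 72 s, if anything falls off the work surface, if the arm or the gripper's body presses on something with over 40 N, if the wrist force passes 120 N, or if a joint passes its speed limit or range.

## Working session

There is one attempt and no reset: what is moved stays moved. The work goes in short steps, Python scripts to look and compute and a tool call to move; the robot and the scene stay as the last step left them, time stands still between calls to the robot, and variables do not carry over. Pictures are saved under pics/ and viewed, at most 10 in all, crops included, and the job is handed in when it is done.

Besides the shell and the picture viewer there is one more tool, called after "Emit:" in YAML: its name, and indented under it one key for each argument. send_rows: Moves the arm, as the interface text tells. Its arguments: {"type":"object","properties":{"motion":{"type":"string"}},"required":["motion"]}

```bash
mkdir -p pics; ls
python3 - <<'E'
from workcell import bot, vision, workorder, boxes_of
import cv2,numpy as np
o=bot.get_obs(); print({k:np.round(v,3) for k,v in o.items()})
ims=[]
for c in ["scene","top","wrist"]:
    im=vision.camera(c); ims.append(im); cv2.imwrite(f"pics/{c}0.png",im[:,:,::-1])
    m=vision.camera_model(c); print(c,{k:np.round(v,4).tolist() for k,v in m.items()})
    for t in ["socket_a","nut","lens","tray","microscope"]:
        print(t,[(np.round(d["rect"],1).tolist(),round(d["conf"],2)) for d in boxes_of(c,t)][:5])
E
```

```text
pics
{'clock': np.float64(0.0), 'joint_pos': array([1.131, 0.241, 0.004, 1.335, 0.   , 1.571]), 'joint_vel': array([-0.001,  0.001, -0.   ,  0.   ,  0.001, -0.001]), 'tau': array([-1.0000e-03, -3.7232e+01,  2.5241e+01,  1.7000e-02, -0.0000e+00,
        0.0000e+00]), 'eef_pos': array([0.213, 0.452, 0.23 ]), 'tool_rot': array([ 0.218,  0.976, -0.001, -0.   ]), 'ft_force': array([ 0.544, -0.203,  0.303]), 'ft_torque': array([-0.02 , -0.011, -0.021]), 'grasp_force': np.float64(0.0), 'grip_width': np.float64(0.085)}
scene {'fov_y': 55.9069, 'cx': 255.4969, 'cy': 187.8111, 'world_from_camera': [[0.7077, 0.4644, -0.5325, 1.0627], [0.7065, -0.4563, 0.541, -0.6307], [0.0083, -0.759, -0.651, 0.6395], [0.0, 0.0, 0.0, 1.0]]}
socket_a [([204.0, 186.3, 16.4, 34.2], 0.89), ([234.8, 171.8, 19.2, 31.3], 0.79), ([219.8, 206.7, 21.2, 31.4], 0.56)]
nut [([317.4, 141.3, 9.4, 10.2], 0.39)]
lens [([288.8, 246.0, 36.5, 51.6], 0.49), ([252.7, 199.1, 6.7, 16.9], 0.45)]
tray [([229.0, 201.8, 104.4, 79.5], 0.73)]
microscope [([347.1, 85.0, 96.5, 169.9], 0.61)]
top {'fov_y': 45.0145, 'cx': 250.34, 'cy': 186.1525
[... 269 characters left out ...]
4), ([135.0, 202.8, 12.6, 14.3], 0.23), ([80.7, 219.6, 159.5, 83.5], 0.18)]
nut [([137.1, 206.9, 13.6, 11.6], 0.47), ([223.1, 97.0, 30.1, 43.4], 0.26)]
lens [([271.9, 220.7, 107.6, 104.9], 0.74), ([257.2, 198.9, 13.3, 11.1], 0.59)]
tray [([271.4, 220.9, 106.6, 107.5], 0.6)]
microscope [([80.5, 219.0, 153.6, 81.2], 0.57), ([250.8, 238.7, 20.4, 21.6], 0.25)]
wrist {'fov_y': 65.7065, 'cx': 252.1955, 'cy': 192.992, 'hand_eye': [[0.0002, -0.9466, -0.3224, 0.0834], [1.0, 0.0001, 0.0001, 0.0017], [-0.0, -0.3224, 0.9466, -0.1412], [0.0, 0.0, 0.0, 1.0]]}
socket_a [([71.5, 368.1, 78.8, 31.7], 0.48)]
nut []
lens []
tray [([70.8, 368.1, 77.6, 31.8], 0.69)]
microscope [([275.1, 326.1, 95.6, 41.5], 0.85)]
```

Run:
```python
import cv2,numpy as np
t=cv2.imread('pics/top0.png');s=cv2.imread('pics/scene0.png')
a=cv2.resize(t[140:300,10:350],None,fx=2.35,fy=2.35,interpolation=cv2.INTER_CUBIC)
cv2.imwrite('pics/a.png',a)
cv2.imwrite('pics/b.png',cv2.resize(s[60:300,120:440],None,fx=2.4,fy=2.4,interpolation=cv2.INTER_CUBIC))
```

```text
(no output)
```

View pics/a.png

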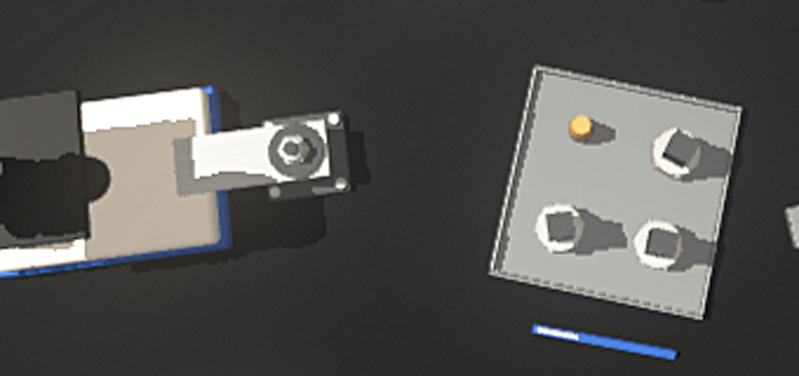

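View pics/b.png

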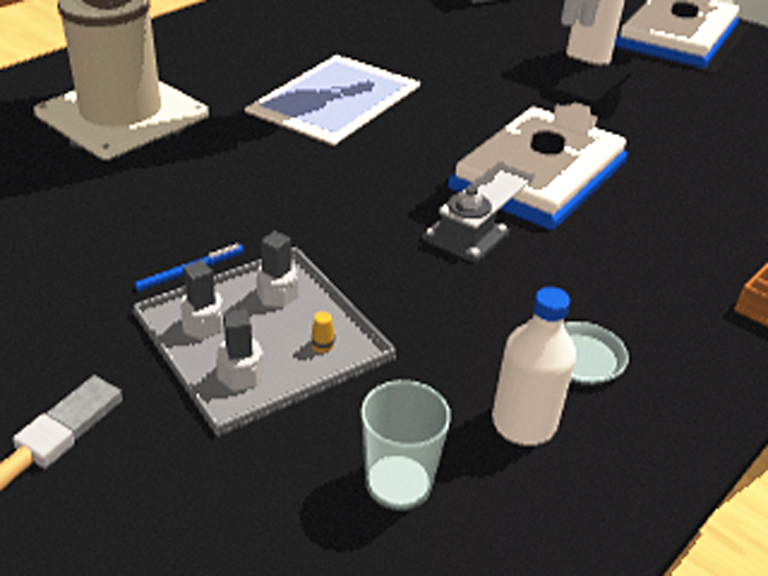

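The top view shows the nut's stud at about (135,203) and the adapter tops at about (301,203), (249,235) and (292,243), with the lens at (257,195). The scene view shows the same adapter tops at (219,193), (235,159) and (203,172), and the stud at (316,139). Next I triangulate these.

```bash
cat > h.py <<'E'
import numpy as np, cv2
from scipy.spatial.transform import Rotation as R
from scipy.optimize import least_squares
from workcell import bot, vision, boxes_of
def T_tool(o):
    T=np.eye(4);T[:3,:3]=R.from_quat(o["tool_rot"]).as_matrix();T[:3,3]=o["eef_pos"];return T
def cam(name,o=None):
    m=vision.camera_model(name); f=192/np.tan(np.radians(m["fov_y"]/2))
    W=np.array(m["world_from_camera"]) if name!="wrist" else T_tool(o)@np.array(m["hand_eye"])
    return dict(f=f,c=(m["cx"],m["cy"]),W=W,fish=name=="wrist")
def ray(c,px):
    d=(np.array(px)-c["c"])/c["f"]
    if c["fish"]:
        r=np.hypot(*d); v=np.array([*(d/r*np.sin(r)),np.cos(r)])
    else: v=np.array([*d,1.])
    v=c["W"][:3,:3]@v; return c["W"][:3,3],v/np.linalg.norm(v)
def proj(c,p):
    q=c["W"][:3,:3].T@(np.array(p)-c["W"][:3,3])
    if c["fish"]:
        r=np.hypot(*q[:2]);d=q[:2]/r*np.arctan2(r,q[2])
    else: d=q[:2]/q[2]
    return np.array(c["c"])+c["f"]*d
def tri(obs):
    A=0;b=0
    for c,px in obs:
        o,v=ray(c,px);P=np.eye(3)-np.outer(v,v);A=A+P;b=b+P@o
    return np.linalg.solve(A,b)
def atz(c,px,z):
    o,v=ray(c,px);return o+v*(z-o[2])/v[2]
def snap(fn):
    o=bot.get_obs();im=vision.camera("wrist");cv2.imwrite(fn,im[:,:,::-1]);np.save(fn+".npy",cam("wrist",o)["W"])
    return o,cam("wrist",o)
def toolshift(o,p):  # cm along tool axes to TCP position p
    return np.round(100*T_tool(o)[:3,:3].T@(np.array(p)-o["eef_pos"]),2)
E
python3 - <<'E'
from h import *
s,t=cam("scene"),cam("top")
for n,a,b in [("S1",(300.6,203),(219.2,192.9)),("S2",(249.1,235.3),(235.4,158.8)),("S3",(291.7,243),(202.9,171.7)),("lens",(257,194),(254.4,190.5)),("nut",(135.5,203.4),(315.8,139.2))]:
    p=tri([(t,a),(s,b)]); print(n,p.round(4), proj(t,p).round(1))
tr=[(537,67),(742,107),(702,318),(492,273)]
c=[atz(t,(x/2.35+10,y/2.35+140),.014) for x,y in tr]; print(np.round(c,3), np.mean(c,0))
o=bot.get_obs();print(T_tool(o).round(3))
E
```

```text
S1 [ 0.5542 -0.2384  0.0767] [299.8 202.4]
S2 [ 0.4874 -0.125   0.0829] [248.3 234.7]
S3 [ 0.4679 -0.2162  0.0796] [291.3 242.7]
lens [ 0.5803 -0.1461  0.0441] [256.6 193.6]
nut [0.5638 0.1201 0.0675] [135.1 202.9]
[[ 0.645 -0.107  0.014]
 [ 0.599 -0.308  0.014]
 [ 0.396 -0.259  0.014]
 [ 0.444 -0.058  0.014]] [ 0.52085746 -0.18281042  0.014     ]
[[-0.905  0.426  0.     0.213]
 [ 0.426  0.905  0.     0.452]
 [-0.     0.    -1.     0.231]
 [ 0.     0.     0.     1.   ]]
```

Emit:
send_rows:
  motion: "-1 -3.5 -3 0 0; -1 -7 -6 0 0; -1 -10.5 -9 0 0; -1 -14 -12 0 0; -1 -17.6 -15 0 0"

```text
clock: 1.4
eef_pos: [0.3086, 0.2402, 0.2315]
tool_rot: [0.218, 0.976, 0.0, 0.0]
ft_force: [1.5, 0.7, 0.3]
grip_width: 0.0855
grasp_force: 0.0
```

Emit:
send_rows:
  motion: "-1 -3.5 -3 0 0; -1 -7 -6 0 0; -1 -10.5 -9 0 0; -1 -14 -12 0 0; -1 -17.6 -15 0 0"

```text
clock: 1.9
eef_pos: [0.4041, 0.0293, 0.2317]
tool_rot: [0.218, 0.976, 0.0, 0.001]
ft_force: [1.0, 0.3, 0.2]
grip_width: 0.0856
grasp_force: 0.0
```

Emit:
send_rows:
  motion: "-1 -3.5 -3 0 0; -1 -7 -6 0 0; -1 -10.5 -9 0 0; -1 -14 -12 0 0; -1 -17.6 -15 0 0"

```text
clock: 2.4
eef_pos: [0.4995, -0.1815, 0.2314]
tool_rot: [0.218, 0.976, 0.0, 0.0]
ft_force: [0.4, -0.2, -0.3]
grip_width: 0.0854
grasp_force: 0.0
```

Emit:
send_rows:
  motion: "-1 0 0 0 0; -1 0 0 0 0; -1 0 0 0 0"

```text
clock: 2.7
eef_pos: [0.4985, -0.1787, 0.2312]
tool_rot: [0.218, 0.976, 0.0, -0.0]
ft_force: [-0.5, -0.3, 0.3]
grip_width: 0.0855
grasp_force: 0.0
```

Run:
```python
from h import *
o,c=snap("pics/w1.png"); print(o["eef_pos"],o["joint_pos"].round(3),o["clock"]); print(T_tool(o).round(3))
s,t=cam("scene"),cam("top")
for n,p in dict(S1=(.554,-.238,.08),S2=(.487,-.125,.08),S3=(.468,-.216,.08),lens=(.58,-.146,.044)).items(): print(n,proj(c,p))
for k in ["socket_a","lens"]: print([(np.round(d["rect"],1).tolist(),round(d["conf"],2)) for d in boxes_of("wrist",k)][:5])
```

```text
[ 0.49848935 -0.1787259   0.23117968] [-0.344  0.3    0.085  1.356  0.     0.095] 2.7
[[-0.905  0.425 -0.001  0.498]
 [ 0.425  0.905  0.001 -0.179]
 [ 0.001  0.    -1.     0.231]
 [ 0.     0.     0.     1.   ]]
S1 [223.70576373 243.35623391]
S2 [294.13918033 146.3734451 ]
S3 [204.67759562 167.21606653]
lens [303.58356367 217.62038361]
[([226.6, 229.1, 37.6, 51.5], 0.86), ([212.3, 157.8, 43.6, 44.5], 0.61)]
[([301.9, 212.6, 23.0, 27.1], 0.97)]
```

View pics/w1.png

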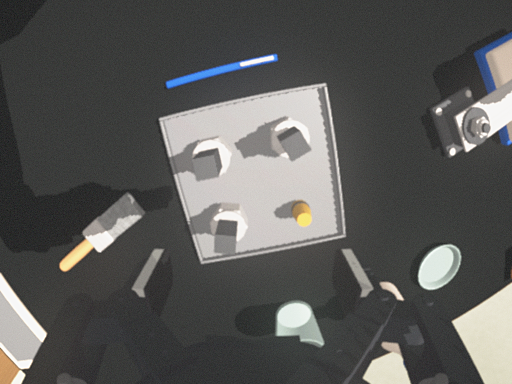

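The wrist view shows the tray with adapter tops at about (208,163), (295,143) and (226,236), the lens at (303,213) and the nut at (479,127). I'll zoom in for corners and yaw.

Run:
```python
import cv2,numpy as np
w=cv2.imread('pics/w1.png')
def z(x,y,n,f): return cv2.resize(w[y:y+n,x:x+n],None,fx=f,fy=f,interpolation=cv2.INTER_CUBIC)
I=[z(185,135,48,8),z(270,115,48,8)]; J=[z(204,200,56,8)[:384,:448],z(459,104,48,8)]
r1=np.hstack([z(185,137,50,8),z(270,117,50,8)])   # 400 each
cv2.imwrite('pics/z1.png',np.vstack([cv2.resize(r1,(600,300)),cv2.resize(np.hstack([z(204,208,50,8),z(455,102,50,8)]),(600,300))]))
```

```text
(no output)
```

View pics/z1.png

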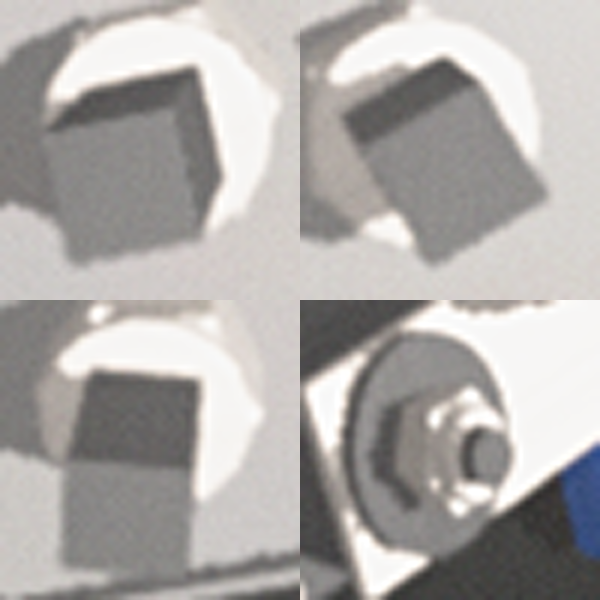

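Emit:
send_rows:
  motion: "-1 1 4 0 0; -1 2 8 0 0; -1 3 12 0 0; -1 4 16 0 0; -1 5 20 0 0"

```text
clock: 3.35
eef_pos: [0.5386, 0.0253, 0.232]
tool_rot: [0.217, 0.976, 0.0, 0.001]
ft_force: [0.3, -0.2, -0.4]
grip_width: 0.085
grasp_force: 0.0
```

Emit:
send_rows:
  motion: "-1 1 4 1.5 0; -1 2 8 3 0; -1 2 9.2 3 0; -1 2 9.2 3 0; -1 2 9.2 3 0"

```text
clock: 3.85
eef_pos: [0.5599, 0.1142, 0.202]
tool_rot: [0.218, 0.976, -0.0, 0.0]
ft_force: [-1.3, -1.1, -0.4]
grip_width: 0.0853
grasp_force: 0.0
```

Run:
```python
from h import *
o,c=snap("pics/w2.png"); print(o["eef_pos"],o["joint_pos"].round(3),o["clock"])
s,t=cam("scene"),cam("top")
for n,px in dict(bottle=(339,243),beaker=(289,264)).items(): print(n,atz(s,px,0))
w1=cv2.imread("pics/w1.png"); c1=dict(c,W=np.load("pics/w1.png.npy"))
S={"S3":((185,137),[(47,132),(185,105),(203,240),(75,265)]),"S2":((270,117),[(58,152),(178,85),(247,195),(132,265)]),"S1":((204,208),[(65,160),(190,168),(187,275),(62,265)])}
def drawhex(im,c,x,y,yaw,org,k,z0,h,af,col):
    for z in (z0,z0+h):
        P=[proj(c,(x+af/np.sqrt(3)*np.cos(yaw+np.pi/6+i*np.pi/3),y+af/np.sqrt(3)*np.sin(yaw+np.pi/6+i*np.pi/3),z)) for i in range(6)]
        P=((np.array(P)-org+.5)*k-.5)*8
        cv2.polylines(im,[P.round().astype(np.int32)],True,col,1,cv2.LINE_AA,3)
rows=[[],[]]
for n,(org,cs) in S.items():
    P=np.array([atz(c1,((u+.5)/6-.5+org[0],(v+.5)/6-.5+org[1]),.082) for u,v in cs])
    e=np.roll(P,-1,0)-P; L=np.hypot(e[:,0],e[:,1]); a=np.arctan2(e[:,1],e[:,0])
    yaw=np.angle(np.mean(np.exp(4j*a)))/4; m=P.mean(0)
    print(n,m.round(4),"side",(L*1e3).round(1),"yaw mod 90 deg",np.degrees(yaw).round(1), "edges",(np.degrees(a)%90).round(1))
    for i in (0,1):
        im=cv2.resize(w1[org[1]-8:org[1]+50,org[0]-4:org[0]+54],None,fx=4.5,fy=4.5,interpolation=cv2.INTER_CUBIC)
        drawhex(im,c1,m[0],m[1],yaw+i*np.pi/2,(org[0]-4,org[1]-8),4.5,.004,.026,.042,(0,0,255) if i else (0,160,0)); rows[i].append(im)
cv2.imwrite("pics/o1.png",np.vstack([np.hstack(r) for r in rows]))
w2=cv2.imread("pics/w2.png"); p=proj(c,(.564,.12,.061)); print("nut proj",p); a,b=(p-37).astype(int)
print("org",a,b); cv2.imwrite("pics/n2.png",cv2.resize(w2[b:b+75,a:a+75],None,fx=8,fy=8,interpolation=cv2.INTER_CUBIC))
```

```text
[0.559877   0.11422703 0.20203625] [ 2.02e-01  3.95e-01  1.45e-01  1.32e+00 -1.00e-03  6.41e-01] 3.85
bottle [ 0.81326656 -0.1002057   0.        ]
beaker [ 7.71250146e-01 -2.27790700e-01  1.11022302e-16]
S3 [ 0.4685 -0.2147  0.082 ] side [24.1 23.5 22.8 23.7] yaw mod 90 deg -16.2 edges [75.1 70.5 75.8 73.7]
S2 [ 0.4864 -0.1238  0.082 ] side [22.8 22.  22.7 23. ] yaw mod 90 deg 7.6 edges [5.2 8.9 7.5 8.9]
S1 [ 0.5541 -0.2368  0.082 ] side [22.9 22.7 23.6 22.3] yaw mod 90 deg -29.0 edges [61.3 62.  60.3 60.3]
nut proj [257.50470807 181.93606359]
org 220 144
```

View pics/o1.png

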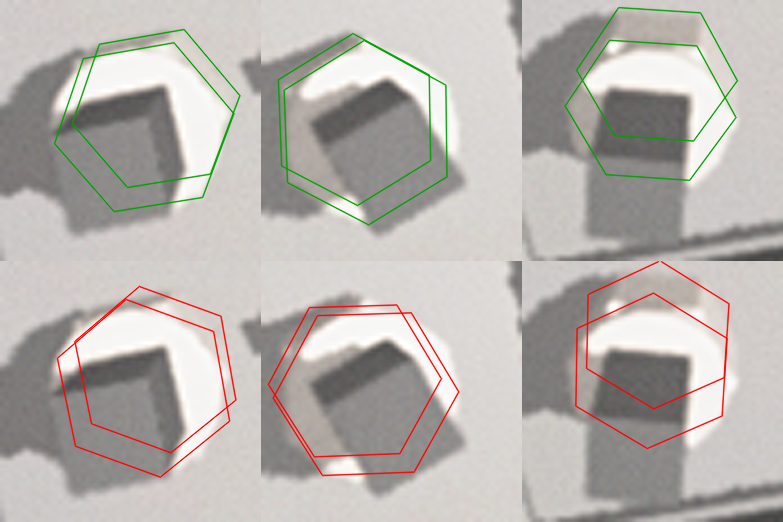

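View pics/n2.png

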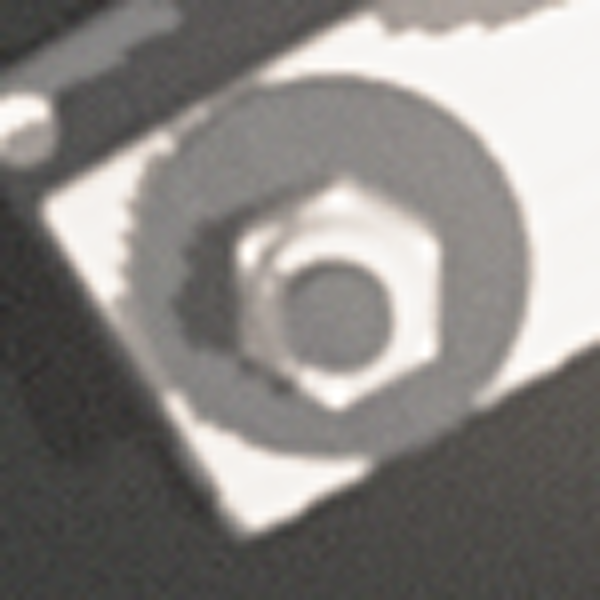

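The overlay shows S1 (right) and S3 (left) match the green hexagons, while S2 matches red: its vertical hex edge sits near (328,205). The nut's hexagon is clear at crop (341,295), with flats facing the tool's ±y, and the stud top is at (335,318).

Run:
```python
from h import *
o=bot.get_obs();print(o["eef_pos"])
c=cam("wrist",o);c2=dict(c,W=np.load("pics/w2.png.npy"));c1=dict(c,W=np.load("pics/w1.png.npy"))
f=lambda u,v:((u+.5)/8-.5+220,(v+.5)/8-.5+144)
V=np.array([atz(c2,f(*p),.061) for p in [(343,183),(440,240),(440,355),(340,408),(243,350),(240,238)]])
m=V.mean(0);d=V-m;a=np.arctan2(d[:,1],d[:,0]);print("hex",m.round(4),np.hypot(d[:,0],d[:,1])*1e3,"flat yaw mod60",np.degrees(np.angle(-np.mean(np.exp(6j*a)))/6))
print("stud",atz(c2,f(335,318),.071).round(4))
g=lambda u,v:((u-300+.5)/6-.5+455,(v-300+.5)/6-.5+102)
print("stud w1",atz(c1,g(488,456),.071).round(4), "tri",tri([(c1,g(488,456)),(c2,f(335,318))]).round(4))
t=cam("top");print("top stud",atz(t,(135.5,203.4),.071).round(4))
# S tri with top camera & scene bias
for n,p in dict(S1=(.5541,-.2368),S2=(.4864,-.1238),S3=(.4685,-.2147)).items(): print(n,proj(t,(*p,.082)).round(1))
print("to S2 hover",toolshift(o,(.4864,-.1238,.12)))
```

```text
[0.55996871 0.11361829 0.20220573]
hex [0.5647 0.1248 0.061 ] [14.44692221 14.11957574 14.58356382 14.61481367 14.01187943 14.56144356] flat yaw mod60 4.52604480986094
stud [0.564  0.1239 0.071 ]
stud w1 [0.5634 0.1212 0.071 ] tri [0.5648 0.1237 0.0682]
top stud [0.5624 0.1183 0.071 ]
S1 [299.3 202.2]
S2 [247.8 235.2]
S3 [290.7 242.4]
to S2 hover [ -3.46 -24.61   8.22]
```

Emit:
send_rows:
  motion: "0 -0.69 -4.7 1 -0.114; 0 -1.38 -9.4 2 -0.228; 0 -2.07 -14.1 3 -0.342; 0 -2.76 -18.8 4 -0.456; 0 -3.46 -23.5 5 -0.572"

```text
clock: 4.4
eef_pos: [0.4901, -0.1162, 0.1521]
tool_rot: [-0.067, 0.998, -0.001, 0.001]
ft_force: [0.6, -0.5, -0.1]
grip_width: 0.0427
grasp_force: 0.0
```

Emit:
send_rows:
  motion: "0 0 0 0.5 0; 0 0 0 1 0; 0 0 0 1.5 0"

```text
clock: 4.7
eef_pos: [0.4915, -0.1132, 0.1367]
tool_rot: [-0.065, 0.998, -0.0, 0.001]
ft_force: [0.4, 0.3, 0.5]
grip_width: 0.0427
grasp_force: 0.0
```

Run:
```python
from h import *
o=bot.get_obs();print(o["eef_pos"],o["joint_pos"],T_tool(o).round(3)[:2,:2]);print(toolshift(o,(.4864,-.1238,.046)),R.from_matrix(T_tool(o)[:3,:3]).as_euler('zyx',degrees=True))
```

```text
[ 0.49154763 -0.11318312  0.13674326] [-2.26532998e-01  3.10280095e-01 -1.55962475e-01  1.10313806e+00
  3.63851856e-04 -3.57136009e-01] [[-0.991 -0.13 ]
 [-0.13   0.991]]
[ 0.66 -0.98  9.07] [ 1.72516982e+02  8.37235801e-02 -1.79997904e+02]
```

Emit:
send_rows:
  motion: "0 0.66 -1 1 0; 0 0.66 -1 3.5 0; 0 0.66 -1 6 0; 0 0.66 -1 8 0; 0 0.66 -1 9 0"

```text
clock: 5.2
eef_pos: [0.4846, -0.1227, 0.0441]
tool_rot: [-0.067, 0.998, 0.0, -0.002]
ft_force: [-0.1, -0.5, 0.3]
grip_width: 0.0428
grasp_force: 0.0
```

Emit:
send_rows:
  motion: "0 0 0 0 0; 1 0 0 0 0; 1 0 0 0 0; 1 0 0 0 0; 1 0 0 0 0"

```text
clock: 5.7
eef_pos: [0.4869, -0.1238, 0.0471]
tool_rot: [-0.066, 0.998, -0.0, 0.001]
ft_force: [0.4, -0.3, 0.6]
grip_width: 0.0237
grasp_force: 61.9
```

Emit:
send_rows:
  motion: "1 0 0 0 0; 1 0 0 0 0; 1 0 0 0 0"

```text
clock: 6.0
eef_pos: [0.4869, -0.1239, 0.0471]
tool_rot: [-0.066, 0.998, -0.0, 0.001]
ft_force: [-0.1, -0.1, 4.6]
grip_width: 0.0233
grasp_force: 62.5
```

Emit:
send_rows:
  motion: "1 0 0 -2 0; 1 0 0 -5 0; 1 -0.5 1 -8 0; 1 -2 4.2 -10 0.1; 1 -4 8.8 -10 0.22"

```text
clock: 6.5
eef_pos: [0.5155, -0.0324, 0.1489]
tool_rot: [0.049, 0.999, -0.001, 0.002]
ft_force: [2.5, 0.9, -3.2]
grip_width: 0.0233
grasp_force: 61.3
```

Run:
```python
from h import *
o=bot.get_obs();print(o["eef_pos"],o["grip_width"],o["grasp_force"]);print(toolshift(o,(.564,.1235,.14)),R.from_matrix(T_tool(o)[:3,:3]).as_euler('zyx')[0]+np.radians(154.5)-np.pi*0)
```

```text
[ 0.51554264 -0.03244331  0.14888883] 0.023273460204246532 61.300867795944214
[-3.31 15.99  0.89] -0.3478521652801194
```

Emit:
send_rows:
  motion: "1 -0.9 4.5 0 0.12; 1 -1.9 9 0 0.24; 1 -2.8 13.5 0 0.356; 1 -3.3 16 0.3 0.356; 1 -3.3 16 0.6 0.356"

```text
clock: 7.0
eef_pos: [0.5607, 0.1288, 0.1387]
tool_rot: [0.217, 0.976, 0.0, -0.001]
ft_force: [-1.2, -1.0, -3.9]
grip_width: 0.0236
grasp_force: 61.2
```

Emit:
send_rows:
  motion: "1 0 0 0 0; 1 0 0 0 0; 1 0 0 0 0"

```text
clock: 7.3
eef_pos: [0.5605, 0.1238, 0.1401]
tool_rot: [0.221, 0.975, -0.0, -0.0]
ft_force: [0.2, -0.7, -3.6]
grip_width: 0.0237
grasp_force: 61.2
```

Run:
```python
from h import *
o,c=snap("pics/w3.png");print(o["eef_pos"],o["grip_width"],o["ft_force"],T_tool(o).round(4)[:2,:2]);print(toolshift(o,(.564,.1235,.14)))
print(np.degrees(np.arctan2(*T_tool(o)[[1,0],0]))%360)
w=cv2.imread("pics/w3.png");p=proj(c,(.564,.1235,.085)).astype(int);print(p)
a,b=np.clip(p[0]-65,0,382),np.clip(p[1]-60,0,264)
v=cv2.resize(w[b:b+120,a:a+130],None,fx=4,fy=4,interpolation=cv2.INTER_CUBIC)
s=vision.camera("scene")[:,:,::-1];q=proj(cam("scene"),(.564,.1235,.08)).astype(int);s=cv2.resize(s[q[1]-60:q[1]+60,q[0]-30:q[0]+30],None,fx=4,fy=4,interpolation=cv2.INTER_CUBIC)
cv2.imwrite("pics/v3.png",np.hstack([v,s]))
```

```text
[0.56047752 0.12381906 0.14009006] 0.02369139867552067 [ 0.19750503 -0.6794845  -3.64899654] [[-0.9024  0.431 ]
 [ 0.431   0.9024]]
[-0.33  0.12  0.01]
154.47060945038382
[251 219]
```

View pics/v3.png

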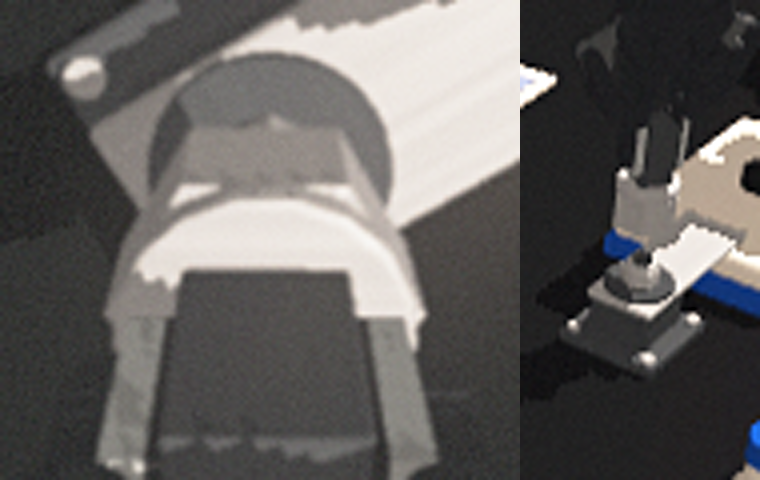

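Emit:
send_rows:
  motion: "1 -0.33 0 0.5 0; 1 -0.33 0 1.5 0; 1 -0.33 0 2.4 0; 1 -0.33 0 2.9 0; 1 -0.33 0 3.3 0"

```text
clock: 7.9
eef_pos: [0.5633, 0.1236, 0.1061]
tool_rot: [0.22, 0.975, -0.0, -0.001]
ft_force: [0.6, -0.2, -4.0]
grip_width: 0.0237
grasp_force: 61.2
```

Emit:
send_rows:
  motion: "1 0 0 0.1 0; 1 0 0 0.2 0; 1 0 0 0.2 0"

```text
clock: 8.2
eef_pos: [0.5641, 0.1239, 0.1055]
tool_rot: [0.22, 0.975, 0.0, 0.0]
ft_force: [-0.8, 0.4, -4.3]
grip_width: 0.0236
grasp_force: 61.2
```

Emit:
send_rows:
  motion: "1 0 0 0.2 0; 1 0 0 0.4 0; 1 0 0 0.6 0; 1 0 0 0.7 0; 1 0 0 0.7 0"

```text
clock: 8.7
eef_pos: [0.5638, 0.1237, 0.098]
tool_rot: [0.22, 0.975, -0.0, -0.0]
ft_force: [0.1, -0.1, -3.8]
grip_width: 0.0236
grasp_force: 61.2
```

Emit:
send_rows:
  motion: "1 0 0 0.2 0; 1 0 0 0.4 0; 1 0 0 0.55 0; 1 0 0 0.55 0; 1 0 0 0.55 0"

```text
clock: 9.2
eef_pos: [0.5639, 0.1237, 0.0932]
tool_rot: [0.22, 0.975, 0.0, 0.0]
ft_force: [-1.8, -0.4, 0.8]
grip_width: 0.0236
grasp_force: 61.6
```

Emit:
send_rows:
  motion: "1 0 0 0 0.08; 1 0 0 0 0.16; 1 0 0 0 0.24; 1 0 0 0 0.3; 1 0 0 0 0.3"

```text
clock: 9.7
eef_pos: [0.5646, 0.1244, 0.0932]
tool_rot: [0.363, 0.932, 0.001, 0.0]
ft_force: [-0.1, 1.7, -0.2]
grip_width: 0.0233
grasp_force: 61.6
```

Run:
```python
from h import *
o=bot.get_obs();print(o["eef_pos"],o["ft_force"],o["ft_torque"],o["joint_pos"],np.degrees(np.arctan2(*T_tool(o)[[1,0],0]))%360)
```

```text
[0.56457945 0.12436076 0.09318556] [-0.09689686  1.72026923 -0.19084294] [ 0.35968079 -0.07893842  0.07689004] [ 2.16382837e-01  4.83734664e-01 -1.24956496e-02  1.07287246e+00
  8.12239831e-04  9.59595048e-01] 137.41710013852642
```

Emit:
send_rows:
  motion: "1 0 0 0 0.03; 1 0 0 0 0.06; 1 0 0 0 0.1"

```text
clock: 10.0
eef_pos: [0.5645, 0.1243, 0.0932]
tool_rot: [0.41, 0.912, 0.001, 0.0]
ft_force: [-0.5, 0.7, 0.3]
grip_width: 0.0232
grasp_force: 61.7
```

Run:
```python
from h import *
o=bot.get_obs();print(o["eef_pos"],o["ft_force"],o["ft_torque"],o["tau"])
```

```text
[0.56445987 0.12425003 0.09315506] [-0.46071909  0.69090637  0.30380233] [ 0.45736035 -0.1325706   0.03260407] [ -1.05011802 -46.38487101  22.69844055   0.32547749  -0.58135428
  -0.32638628]
```

Emit:
send_rows:
  motion: "1 0 0 0 0.07; 1 0 0 0 0.14; 1 0 0 0 0.21"

```text
clock: 10.3
eef_pos: [0.5645, 0.1241, 0.0931]
tool_rot: [0.504, 0.864, 0.001, 0.0]
ft_force: [0.7, 1.7, -0.7]
grip_width: 0.0235
grasp_force: 61.6
```

Run:
```python
from h import *
o=bot.get_obs();print(o["eef_pos"],o["ft_force"],o["ft_torque"],o["tau"],o["joint_vel"],np.degrees(np.arctan2(*T_tool(o)[[1,0],0]))%360)
o,c=snap("pics/w4.png")
w=cv2.imread("pics/w4.png");p=proj(c,(.564,.1235,.085)).astype(int)
```

```text
[0.56452725 0.1241448  0.09314201] [ 0.72157875  1.6584056  -0.73793907] [ 0.37845719 -0.20232     0.00751059] [ -0.91423105 -46.4812696   22.630831     0.42616976  -0.49060157
  -0.53937759] [-9.71895701e-04 -1.09920580e-03  6.22160116e-04 -9.98309677e-04
  4.25370153e-04  6.92599252e-01] 119.46504206283483
```

Emit:
send_rows:
  motion: "1 0 0 0 0.08; 1 0 0 0 0.16; 1 0 0 0 0.2; 1 0 0 0 0.2"

```text
clock: 10.75
eef_pos: [0.5646, 0.1239, 0.0932]
tool_rot: [0.586, 0.81, 0.001, 0.0]
ft_force: [0.7, 1.7, 0.6]
grip_width: 0.023
grasp_force: 61.7
```

Run:
```python
from h import *
o=bot.get_obs();print(o["eef_pos"],o["ft_force"],o["ft_torque"],o["tau"][5],o["joint_vel"][5],np.degrees(np.arctan2(*T_tool(o)[[1,0],0]))%360)
```

```text
[0.56456953 0.12389949 0.09315218] [0.67961724 1.66326171 0.62130561] [ 0.30187679 -0.29553233 -0.04726653] 0.2049708366394043 -0.02526583098780128 108.2220592529472
```

Emit:
send_rows:
  motion: "1 0 0 0 0.04; 1 0 0 0 0.08; 1 0 0 0 0.1"

```text
clock: 11.05
eef_pos: [0.5646, 0.1239, 0.0932]
tool_rot: [0.626, 0.78, 0.001, 0.0]
ft_force: [1.1, 0.5, -0.2]
grip_width: 0.0233
grasp_force: 61.7
```

Run:
```python
from h import *
o=bot.get_obs();print(o["eef_pos"],o["ft_force"],o["ft_torque"],o["tau"][5],o["joint_vel"][5],np.degrees(np.arctan2(*T_tool(o)[[1,0],0]))%360)
```

```text
[0.56457307 0.12390463 0.09316937] [ 1.07294282  0.49281758 -0.16014027] [ 0.3829689  -0.37884804 -0.0105167 ] -0.03866810817271471 0.19277567056495645 102.45711476404473
```

Emit:
send_rows:
  motion: "1 0 0 0 0.04; 1 0 0 0 0.08; 1 0 0 0 0.1"

```text
clock: 11.35
eef_pos: [0.5646, 0.1239, 0.0932]
tool_rot: [0.665, 0.747, 0.001, 0.0]
ft_force: [2.0, 1.9, 0.5]
grip_width: 0.0235
grasp_force: 61.7
```

Run:
```python
from h import *
o=bot.get_obs();print(o["eef_pos"],o["ft_force"],o["ft_torque"],o["tau"][5],o["joint_vel"][5],np.degrees(np.arctan2(*T_tool(o)[[1,0],0]))%360)
```

```text
[0.56455081 0.12385323 0.09318794] [2.02137492 1.91943876 0.46098169] [ 0.33853592 -0.47234719  0.07169107] -0.03400083398446441 0.19232225934719166 96.70663889318911
```

Emit:
send_rows:
  motion: "1 0 0 0 0.07; 1 0 0 0 0.14; 1 0 0 0 0.2"

```text
clock: 11.65
eef_pos: [0.5646, 0.1238, 0.0932]
tool_rot: [0.736, 0.677, 0.001, 0.0]
ft_force: [2.1, 0.5, 0.2]
grip_width: 0.0234
grasp_force: 61.7
```

Run:
```python
from h import *
o=bot.get_obs();print(o["eef_pos"],o["ft_force"],o["ft_torque"],o["tau"][5],o["joint_vel"][5],np.degrees(np.arctan2(*T_tool(o)[[1,0],0]))%360)
```

```text
[0.56458728 0.12375784 0.09317231] [2.13317562 0.51187777 0.16509848] [ 0.26211278 -0.43835508  0.02216039] -0.4115672595798969 0.5891681390895851 85.14894710019009
```

Emit:
send_rows:
  motion: "1 0 0 -2 0; 1 0 0 -5 0; 1 -4 -0.9 -5.5 0; 1 -8.7 -1.95 -5.5 0; 1 -13.4 -3 -5.5 0"

```text
clock: 12.15
eef_pos: [0.5213, -0.0087, 0.1472]
tool_rot: [0.735, 0.678, -0.001, -0.0]
ft_force: [0.1, 0.3, -4.0]
grip_width: 0.0232
grasp_force: 61.2
```

Emit:
send_rows:
  motion: "1 -4.6 -1 0 0; 1 -9.2 -2 1 0; 1 -11.9 -2.65 3 0; 1 -11.9 -2.65 5 0; 1 -11.9 -2.65 7 0"

```text
clock: 12.65
eef_pos: [0.4847, -0.1252, 0.0764]
tool_rot: [0.737, 0.676, -0.001, -0.001]
ft_force: [1.0, -0.1, -3.8]
grip_width: 0.0233
grasp_force: 61.2
```

Run:
```python
from h import *
o=bot.get_obs();print(o["eef_pos"],o["ft_force"],toolshift(o,(.4869,-.1239,.0474)))
```

```text
[ 0.4846819  -0.12521532  0.07644456] [ 1.01361605 -0.09239175 -3.77608605] [0.15 0.22 2.9 ]
```

Emit:
send_rows:
  motion: "1 0 0 1 0; 1 0 0 2 0; 1 0 0 2.7 0; 1 0 0 3.05 0; 1 0 0 3.05 0"

```text
clock: 13.15
eef_pos: [0.487, -0.1236, 0.0476]
tool_rot: [0.736, 0.677, 0.0, 0.0]
ft_force: [-0.0, -0.2, -3.3]
grip_width: 0.0236
grasp_force: 61.4
```

Emit:
send_rows:
  motion: "1 0 0 0 0; 1 0 0 0 0"

```text
clock: 13.35
eef_pos: [0.4871, -0.1237, 0.0477]
tool_rot: [0.736, 0.677, 0.0, 0.0]
ft_force: [0.1, -0.5, -3.8]
grip_width: 0.0231
grasp_force: 61.4
```

Emit:
send_rows:
  motion: "1 0 0 0.06 0; 1 0 0 0.06 0; 0 0 0 0.06 0; 0 0 0 0.06 0; 0 0 0 0.06 0"

```text
clock: 13.85
eef_pos: [0.4871, -0.1238, 0.047]
tool_rot: [0.736, 0.677, 0.0, 0.0]
ft_force: [0.0, 0.4, 0.1]
grip_width: 0.0427
grasp_force: 0.0
```

Emit:
send_rows:
  motion: "0 0 0 -1 0; 0 0 0 -4 0; 0 0 0 -7 0; 0 -3 -0.4 -7.5 0.07; 0 -7 -0.8 -7.5 0.14"

```text
clock: 14.35
eef_pos: [0.4747, -0.1928, 0.1247]
tool_rot: [0.781, 0.624, 0.001, 0.002]
ft_force: [-0.1, -1.4, 0.3]
grip_width: 0.0426
grasp_force: 0.0
```

Emit:
send_rows:
  motion: "0 -2.2 -0.2 0 0.057; 0 -2.2 -0.2 0 0.057; 0 -2.2 -0.2 0 0.057; 0 -2.2 -0.2 0 0.057"

```text
clock: 14.75
eef_pos: [0.4663, -0.2131, 0.1219]
tool_rot: [0.798, 0.602, 0.0, -0.0]
ft_force: [-0.4, 0.1, -0.9]
grip_width: 0.0424
grasp_force: 0.0
```

Run:
```python
from h import *
o,c=snap("pics/w5.png");print(o["eef_pos"],toolshift(o,(.4685,-.2147,.0465)),np.degrees(np.arctan2(*T_tool(o)[[1,0],0]))%360)
w=cv2.imread("pics/w5.png")
t=vision.camera("top")[:,:,::-1]
t=cv2.resize(t[180:280,220:330],None,fx=3.84,fy=3.84,interpolation=cv2.INTER_CUBIC)
s=vision.camera("scene")[:,:,::-1];s=cv2.resize(s[130:250,170:290],None,fx=3.2,fy=3.2,interpolation=cv2.INTER_CUBIC)
cv2.imwrite("pics/v5.png",np.hstack([cv2.resize(s,(384,384)),t[:384,:400]]))
```

```text
[ 0.4662558  -0.21307376  0.12194743] [-0.1   0.26  7.54] 74.03655927280936
```

View pics/v5.png

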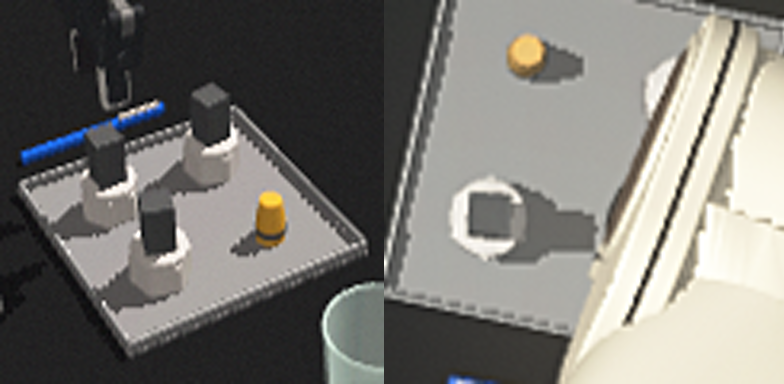

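S2, the large socket, stands upright in the tray at (210,130) in the left crop. The gripper is above S3.

Emit:
send_rows:
  motion: "0 -0.1 0.26 1.5 0; 0 -0.1 0.26 4 0; 0 -0.1 0.26 6 0; 0 -0.1 0.26 7.2 0; 0 -0.1 0.26 7.5 0"

```text
clock: 15.4
eef_pos: [0.4674, -0.2145, 0.0453]
tool_rot: [0.799, 0.602, -0.001, -0.001]
ft_force: [0.2, 1.1, -0.2]
grip_width: 0.0424
grasp_force: 0.0
```

Emit:
send_rows:
  motion: "0 0 0 0 0; 1 0 0 0 0; 1 0 0 0 0; 1 0 0 0 0; 1 0 0 0 0"

```text
clock: 15.9
eef_pos: [0.4692, -0.2158, 0.0478]
tool_rot: [0.799, 0.602, 0.001, 0.001]
ft_force: [-0.6, 1.2, 4.9]
grip_width: 0.0233
grasp_force: 59.5
```

Emit:
send_rows:
  motion: "1 0 0 0 0; 1 0 0 0 0; 1 0 0 -1 0; 1 0 0 -4 0; 1 0 0 -8 0"

```text
clock: 16.4
eef_pos: [0.4656, -0.2145, 0.1251]
tool_rot: [0.799, 0.601, -0.002, -0.003]
ft_force: [1.2, -0.8, -3.3]
grip_width: 0.0233
grasp_force: 59.0
```

Run:
```python
from h import *
o=bot.get_obs();print(o["eef_pos"],o["ft_force"],o["grip_width"],np.degrees(np.arctan2(*T_tool(o)[[1,0],0]))%360,toolshift(o,(.5645,.1238,.14)))
```

```text
[ 0.46558307 -0.21445159  0.12513533] [ 1.19890607 -0.7785373  -3.25157961] 0.02325066202271728 73.94963156590474 [35.24  0.14 -1.46]
```

Emit:
send_rows:
  motion: "1 0 0 -4.2 0; 1 4.8 0 -4.5 -0.09; 1 9.6 0 -4.5 -0.18; 1 14.4 0 -4.5 -0.27; 1 19.2 0 -4.5 -0.358"

```text
clock: 16.9
eef_pos: [0.5208, -0.0296, 0.1716]
tool_rot: [0.678, 0.735, -0.001, -0.0]
ft_force: [0.5, -0.1, -2.5]
grip_width: 0.0231
grasp_force: 59.2
```

Emit:
send_rows:
  motion: "1 4 1.4 0.5 0; 1 8.2 2.9 1 0; 1 12.4 4.4 1.5 0; 1 15.15 5.46 2.5 0; 1 15.15 5.46 3 0"

```text
clock: 17.4
eef_pos: [0.5637, 0.1282, 0.1402]
tool_rot: [0.677, 0.736, -0.0, -0.001]
ft_force: [0.1, -0.7, -2.9]
grip_width: 0.0235
grasp_force: 59.4
```

Emit:
send_rows:
  motion: "1 0 0 0 0; 1 0 0 0 0; 1 0 0 0 0"

```text
clock: 17.7
eef_pos: [0.5639, 0.1231, 0.1421]
tool_rot: [0.68, 0.734, -0.0, 0.0]
ft_force: [-0.5, 0.0, -3.7]
grip_width: 0.0233
grasp_force: 59.4
```

Run:
```python
from h import *
o=bot.get_obs();print(o["eef_pos"],o["joint_pos"],o["ft_force"],o["grip_width"],np.degrees(np.arctan2(*T_tool(o)[[1,0],0]))%360,toolshift(o,(.5645,.1238,.14)))
```

```text
[0.56389306 0.1230815  0.14210342] [ 2.15048483e-01  4.42783660e-01  5.82087413e-02  1.18622354e+00
 -2.81358569e-04  1.70963279e+00] [-0.48838912  0.02060511 -3.6879625 ] 0.023267703382749663 94.36662688161753 [0.07 0.07 0.21]
```

Emit:
send_rows:
  motion: "1 0.07 0.05 1 0; 1 0.07 0.05 2 0; 1 0.07 0.05 2.8 0; 1 0.07 0.05 3.2 0; 1 0.07 0.05 3.4 0"

```text
clock: 18.2
eef_pos: [0.5639, 0.1248, 0.1067]
tool_rot: [0.679, 0.734, -0.001, -0.0]
ft_force: [-0.3, 0.3, -3.1]
grip_width: 0.0229
grasp_force: 59.5
```

Emit:
send_rows:
  motion: "1 0 0 0.1 0; 1 0 0 0.2 0; 1 0 0 0.2 0"

```text
clock: 18.5
eef_pos: [0.5646, 0.1252, 0.1059]
tool_rot: [0.679, 0.734, 0.0, 0.0]
ft_force: [0.2, 0.1, -2.9]
grip_width: 0.0232
grasp_force: 59.5
```

Emit:
send_rows:
  motion: "1 0 0 0.2 0; 1 0 0 0.35 0; 1 0 0 0.5 0; 1 0 0 0.5 0"

```text
clock: 18.9
eef_pos: [0.5642, 0.125, 0.1004]
tool_rot: [0.679, 0.734, -0.0, -0.0]
ft_force: [-0.3, 0.7, -3.2]
grip_width: 0.0231
grasp_force: 59.5
```

Run:
```python
from h import *
o=bot.get_obs();print(o["eef_pos"],o["ft_force"],o["ft_torque"],o["grip_width"],np.degrees(np.arctan2(*T_tool(o)[[1,0],0]))%360)
```

```text
[0.56422708 0.12499129 0.10039755] [-0.32351735  0.67796962 -3.16582459] [-0.02180156 -0.00418922 -0.00995198] 0.023120235030885523 94.46888720584897
```

Entering freely (bottom ≈0.0566). Continuing down to the seat.

Emit:
send_rows:
  motion: "1 0 0 0.2 0; 1 0 0 0.4 0; 1 0 0 0.6 0; 1 0 0 0.65 0; 1 0 0 0.65 0"

```text
clock: 19.4
eef_pos: [0.5644, 0.125, 0.0941]
tool_rot: [0.679, 0.734, -0.0, -0.0]
ft_force: [0.6, 0.9, -3.7]
grip_width: 0.0235
grasp_force: 59.5
```

Emit:
send_rows:
  motion: "1 0 0 0.05 0; 1 0 0 0.1 0; 1 0 0 0.1 0"

```text
clock: 19.7
eef_pos: [0.5645, 0.1251, 0.0939]
tool_rot: [0.679, 0.734, 0.0, 0.0]
ft_force: [-1.9, -0.3, 2.4]
grip_width: 0.0232
grasp_force: 60.0
```

Run:
```python
from h import *
o=bot.get_obs();print(o["eef_pos"],o["ft_force"],o["ft_torque"],o["grip_width"],np.degrees(np.arctan2(*T_tool(o)[[1,0],0]))%360)
```

```text
[0.56450974 0.12509658 0.09389833] [-1.85674523 -0.28782765  2.39341473] [-0.05473311  0.48123863  0.04028241] 0.023170332458380887 94.4725147701112
```

Emit:
send_rows:
  motion: "1 0 0 0.03 0.08; 1 0 0 0.03 0.16; 1 0 0 0.03 0.24; 1 0 0 0.03 0.32"

```text
clock: 20.1
eef_pos: [0.5656, 0.1251, 0.0939]
tool_rot: [0.788, 0.616, 0.001, 0.001]
ft_force: [0.7, -1.5, 1.4]
grip_width: 0.0233
grasp_force: 61.3
```

```bash
cat > s.py <<'E'
from h import *
o=bot.get_obs();print(o["eef_pos"].round(4),o["ft_force"].round(2),o["ft_torque"].round(3),o["tau"][5].round(3),o["joint_vel"][5].round(3),o["joint_pos"][5].round(3),o["grip_width"],np.degrees(np.arctan2(*T_tool(o)[[1,0],0]))%360)
E
python3 s.py
```

```text
[0.5656 0.1251 0.0939] [ 0.71 -1.54  1.41] [-0.227 -0.127  0.321] -0.404 0.793 2.033 0.02334084056392888 75.98408238783705
```

Emit:
send_rows:
  motion: "1 0 0 0 0.08; 1 0 0 0 0.16; 1 0 0 0 0.24; 1 0 0 0 0.3"

```text
clock: 20.5
eef_pos: [0.5662, 0.1247, 0.0939]
tool_rot: [0.871, 0.491, 0.002, 0.001]
ft_force: [2.5, -0.6, -0.3]
grip_width: 0.0232
grasp_force: 61.1
```

```bash
python3 s.py
```

```text
[0.5662 0.1247 0.0939] [ 2.45 -0.62 -0.27] [-0.423 -0.335  0.214] -0.161 0.584 2.333 0.023179389433861258 58.8058347105259
```

Emit:
send_rows:
  motion: "1 0 0 0 0.04; 1 0 0 0 0.08; 1 0 0 0 0.1"

```text
clock: 20.8
eef_pos: [0.5663, 0.1246, 0.0939]
tool_rot: [0.894, 0.447, 0.002, 0.001]
ft_force: [3.8, -2.0, 0.3]
grip_width: 0.0236
grasp_force: 61.2
```

```bash
python3 s.py
```

```text
[0.5663 0.1246 0.0939] [ 3.85 -2.    0.26] [-0.633 -0.672  0.237] 0.195 0.19 2.431 0.023603016148850242 53.164228990137026
```

Emit:
send_rows:
  motion: "1 0 0 0 0.03; 1 0 0 0 0.06; 1 0 0 0 0.08"

```text
clock: 21.1
eef_pos: [0.5664, 0.1245, 0.0939]
tool_rot: [0.912, 0.411, 0.002, 0.001]
ft_force: [4.1, -3.6, 2.1]
grip_width: 0.0233
grasp_force: 61.4
```

```bash
python3 s.py
```

```text
[0.5664 0.1245 0.0939] [ 4.09 -3.59  2.13] [-0.972 -0.918  0.256] 0.172 0.193 2.512 0.023330214189317914 48.51203840093657
```

Emit:
send_rows:
  motion: "1 0 0 0 0.03; 1 0 0 0 0.06; 1 0 0 0 0.06"

```text
clock: 21.4
eef_pos: [0.5665, 0.1244, 0.0939]
tool_rot: [0.924, 0.383, 0.002, 0.001]
ft_force: [4.9, -4.0, 1.7]
grip_width: 0.0233
grasp_force: 60.9
```

```bash
python3 s.py
```

```text
[0.5665 0.1244 0.0939] [ 4.93 -3.97  1.65] [-0.951 -1.036  0.231] 0.293 -0.013 2.572 0.023276029290894444 45.09010312822257
```

Emit:
send_rows:
  motion: "1 0.03 0.08 0 0.02; 1 0.07 0.16 0 0.04; 1 0.07 0.16 0 0.06"

```text
clock: 21.7
eef_pos: [0.5668, 0.1243, 0.0939]
tool_rot: [0.935, 0.356, 0.001, 0.0]
ft_force: [1.2, -3.1, 4.7]
grip_width: 0.0234
grasp_force: 61.8
```

```bash
python3 s.py
```

```text
[0.5668 0.1243 0.0939] [ 1.16 -3.07  4.71] [-0.844 -0.559  0.292] 0.13 0.197 2.631 0.023409691117180092 41.654406416786294
```

Emit:
send_rows:
  motion: "1 0 0 0 0.02; 1 0 0 0 0.04; 1 0 0 0 0.05"

```text
clock: 22.0
eef_pos: [0.5669, 0.1242, 0.0939]
tool_rot: [0.943, 0.332, 0.001, 0.001]
ft_force: [3.0, -2.5, 5.3]
grip_width: 0.0232
grasp_force: 61.8
```

```bash
python3 s.py
```

```text
[0.5669 0.1242 0.0939] [ 3.01 -2.48  5.3 ] [-0.941 -0.533  0.27 ] 0.25 0.093 2.681 0.023205830552940135 38.80185518774584
```

Emit:
send_rows:
  motion: "1 0 0.04 0 0.02; 1 0 0.04 0 0.04; 1 0 0.04 0 0.05"

```text
clock: 22.3
eef_pos: [0.567, 0.124, 0.0939]
tool_rot: [0.951, 0.309, 0.001, 0.0]
ft_force: [0.9, -3.0, 5.3]
grip_width: 0.0234
grasp_force: 61.9
```

```bash
python3 s.py
```

```text
[0.567  0.124  0.0939] [ 0.94 -2.99  5.33] [-0.807 -0.435  0.301] 0.255 0.093 2.73 0.023360195498433583 35.94522240765572
```

Emit:
send_rows:
  motion: "1 0 0.04 0 0.02; 1 0 0.04 0 0.04; 1 0 0.04 0 0.05"

```text
clock: 22.6
eef_pos: [0.5671, 0.1239, 0.0939]
tool_rot: [0.959, 0.285, 0.001, 0.0]
ft_force: [2.1, -2.8, 5.1]
grip_width: 0.0229
grasp_force: 62.7
```

```bash
python3 s.py
```

```text
[0.5671 0.1239 0.0939] [ 2.09 -2.77  5.11] [-0.704 -0.414  0.441] 0.387 0.094 2.779 0.0229295724174712 33.10791965383148
```

Emit:
send_rows:
  motion: "1 0 0 0 0.02; 1 0 0 0 0.04; 1 0 0 0 0.04"

```text
clock: 22.9
eef_pos: [0.5671, 0.1238, 0.0939]
tool_rot: [0.964, 0.266, 0.001, 0.0]
ft_force: [2.3, -1.9, 5.5]
grip_width: 0.0229
grasp_force: 64.3
```

```bash
python3 s.py
```

```text
[0.5671 0.1238 0.0939] [ 2.27 -1.87  5.46] [-0.76  -0.384  0.604] 0.706 -0.008 2.818 0.022912032930632313 30.876030607122594
```

Emit:
send_rows:
  motion: "1 0 0 0 0.02; 1 0 0 0 0.04; 1 0 0 0 0.06; 1 0 0 0 0.06"

```text
clock: 23.3
eef_pos: [0.5671, 0.1237, 0.0939]
tool_rot: [0.971, 0.238, 0.001, 0.001]
ft_force: [2.4, -2.5, 5.4]
grip_width: 0.0235
grasp_force: 67.6
```

```bash
python3 s.py
```

```text
[0.5671 0.1237 0.0939] [ 2.43 -2.46  5.42] [-0.943 -0.46   1.058] 1.108 -0.009 2.877 0.023487412041384895 27.498312582486
```

```bash
python3 - <<'E'
from h import *
s=vision.camera("scene")[:,:,::-1];cv2.imwrite("pics/f.png",cv2.resize(s[60:300,120:440],None,fx=2.4,fy=2.4,interpolation=cv2.INTER_CUBIC))
E
python3 s.py
```

```text
[0.5671 0.1237 0.0939] [ 1.91 -2.72  5.86] [-0.908 -0.417  1.009] 1.046 -0.002 2.877 0.023545857375015494 27.509535114295513
```

View pics/f.png

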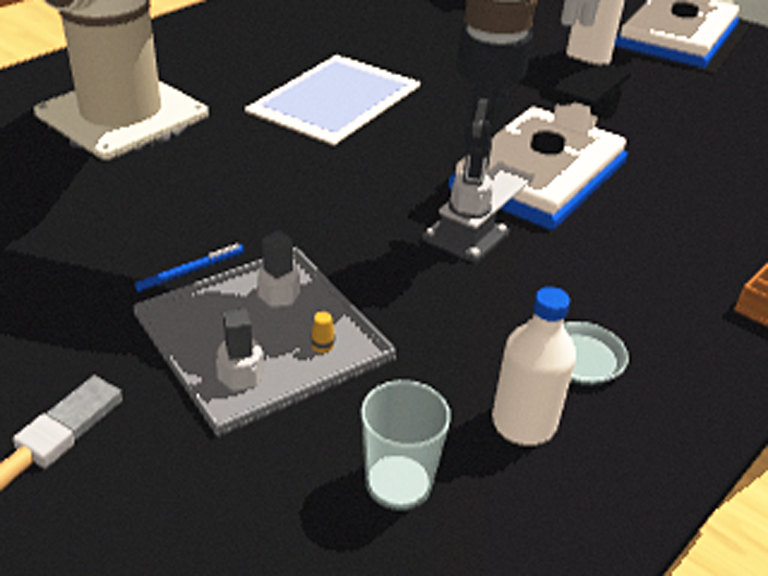

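The picture shows the socket seated upright on the washer at (470,185) and the other two sockets upright in the tray at (277,270) and (238,350). Nothing else has moved, so I'm handing in.

```bash
python3 -c "
from workcell import workorder
print(workorder.job_done())"
```

```text
the job is handed in; nothing more can be done
None
```

I handed the job in with the fitting socket gripped, upright and fully down on the nut, and the nut turned clockwise until the torque climbed to about 1 N m, which I took as its stop. The first socket I tried was the large one, and it is back upright in the tray. The second one fitted, so I left the third untouched.

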